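Show the order of the optical path

ROBOT

A 7-joint arm with a two-finger parallel gripper is mounted at the origin on a cart in front of the work surface, level with it; the furniture and walls round the work are solid. World frame = base frame: x ahead of the robot, y to its left, z up, the work surface at z = 0. Lengths are in m, angles in rad, forces in N, time in s.
With the tool pointing down it reaches from about 0.4 to 0.9 m from the base axis. Payload 5.5 kg.
Tool frame: the origin (TCP) lies midway between the tips of the shut fingers; the grasp point (between the pads) lies 19 mm behind it; z points along the fingers, y is the line along which they close (so a half turn about z gives the same grasp; the last joint's range is limited). The gripper opens to 85 mm and grips with 20 to 120 N. Pads are 22 mm wide; open, the fingers measure 114 mm over their backs; the gripper's body (76 mm by 85 mm) begins 54 mm behind the grasp point. The pads swing forward as they close: fully open they stand 13 mm farther back than shut.
Start: joints at [1.515, 0.501, -0.427, 1.55, 0.221, 1.138, -0.21], TCP at [0.204, -0.617, 0.231] pointing down, gripper open.
Joint ranges: [-2.88, 2.88], [-0.31, 2.03], [-1.54, 1.56], [0.2, 2.42], [-1.41, 4.55], [0.19, 2.02], [-2.57, 2.57]. Speed limits (rad/s): [2.57, 2.57, 3.14, 3.14, 3.14, 3.14, 3.14].

INTERFACE

Orientations are given as [roll, pitch, yaw] about the fixed x, y, z axes, in that order (R = Rz(yaw) Ry(pitch) Rx(roll)).
In Python, from workcell import telemetry, vision, workorder, finder gives the robot as it stands.
- The arm moves only by the tool step_arm, never from a script. Its argument "moves" is a list of rows, each a list of 5 numbers: the shift along the tool's x, y, z scaled (see below), then the turn about the tool's z scaled (see below), then the closure, from 0 (fully open) to 1 (shut). In form: [[tx, ty, tz, roll, jaw], ...]. A call has 1 to 10 rows; each row is the pose to reach, as a shift and turn from the pose commanded when the call began, along the tool's axes at that moment; what a row does not reach only later rows make up. The controller multiplies each number of a shift by 12 cm and each number of a turn by 2 rad. A row lasts 1/12 s, in which the tool goes at most 41.7 mm and 7.16 degrees, less where a joint would pass 70% of its speed; a pose out of reach is approached as far as the arm can. A call with a number of a shift or a turn outside -1 to 1 is refused whole. A call with a gripper value outside its range is refused whole. The fingers move at their own pace and stop on an object; the grip force is fixed at half the most. Time passes only in rows, so rows that repeat a pose let the fingers close. It gives the time, the measured TCP pose, the force, the opening and the grip force at its end, in the units of the state.
- telemetry.get_obs(): the state, without advancing time (a new reading comes with each control period).
- vision.capture(name): name is "side" or "top" or "wrist"; returns a dict with "img" (384x512x3 uint8, red, green, blue), "depth" (384x512 float32, m along the optical axis (not along the pixel's ray), 0 where there is no reading), "K" (3x3 intrinsics, pixels), "rvec" (rotation vector, rad) and "tvec" (3), from world to camera coordinates, as OpenCV has them; the wrist camera has in their place "mount" (4x4, takes a point from camera to tool coordinates, whose origin is the TCP and whose axes are the flange's). Camera axes: x right, y down, z forward; pixel columns grow to the right and rows downward; lengths in m; the calibration is good to about 2 mm. A picture is of the moment at which its call begins: read the wrist's pose just before it.
- workorder.finish_job(): hands the job in; it is judged then, once.
Trained networks look in a picture, given as the dict that the camera call returned (one of the last four; its "shot" number tells which), for a name from the list of things; names that differ only in an ending like _2 or _b are one class to them, and where a whole thing is asked for, a point or a joint stands for the part that bears it (a point fixed in the world has none). Each returns a list of dicts, best first, with "score" (0 to 1); they miss things now and then, are a little off and sometimes report something else, mostly with a low value. They report only what shows in the picture. A call takes as long as a camera call. They do not tell look-alikes from the thing itself.
- finder.look_for(picture, target): "pixel" ([row, column] in pixels, amid what is visible of it).
- finder.trace(picture, target): "region" (384x512 bool, what is visible of it) and "pixel" ([row, column] in pixels, amid what is visible of it).
The state is a dict: "clock": time; "q": joint angles; "joint_vel": joint speeds; "effort": joint torques, N m; "ee_pos": TCP position; "tool_rot": TCP orientation; "contact_force": force on the tool from outside, world axes, zero at the start; "torque": the same for the moment, N m; "gripper_width": opening from 0.0 (shut) to 1.0 (fully open); "grasp_force": force on a finger pad.
Only numpy, scipy, OpenCV 4.12 (cv2) and the standard library are available. Lean on these libraries where they do the work, as an engineer would, in place of code of your own. Each camera call takes 0.05 s, during which the arm holds its last target. There are 200 camera calls.

TASK

Show a new colleague the order in which the light meets the optical parts laid out along the front of the worktop (not the ones stored at the very back): with the fingertips, point straight down at the mirror mount first, then at the filter with the amber glass, then at the round black power sensor, holding still two or three centimetres above the middle of each for two full seconds. Nothing may be touched or moved, and keep the fingers from ever coming down low over the grey filter, which is not in use. Finish with the fingertips raised at least 25 cm above the worktop.

Things in the scene. Friction and masses are not known exactly. Their poses are not given: they have to be found in the camera images.
- mirror_top (a point): Middle of the top edge of the mirror mount: a black square plate pair (52 mm wide across its y, 24 mm thick along its x) with a round mirror facing its -x, on a short post with a square black foot (50 mm). This point is its highest, 106 mm above the worktop. z is up; x and y are level and turn with the mount. Loose: a push may topple it.
- amber_top (a point): Middle of the upper face of the amber filter: a flat black square frame, 50 x 50 x 9 mm, lying flat, with a round amber (orange-brown) glass. This point is 9 mm above the worktop; z is up. Loose.
- grey_top (a point): Middle of the upper face of the grey filter, the one to leave out: the same flat black square frame, 50 x 50 x 9 mm, but with dark grey glass. This point is 9 mm above the worktop; z is up. Loose.
- sensor_top (a point): Middle of the top of the optical power sensor: a round black puck 48 mm across and 26 mm high with a recessed window. This point is 26 mm above the worktop; z is up. Loose. The mirror mount, the two filters and the sensor stand in any order from left to right, at least 90 mm apart between centres.
- log_book: Red log book lying flat at the left, 210 x 151 x 12 mm; bystander. Origin: centre of the underside.
- bottle: Amber dropper bottle at the back left, 32 mm across, 105 mm high; bystander. Origin: centre of the underside.
- black_post: Black post holder with steel post and thumb screw at the back left, 25 x 41 x 105 mm high; bystander. Origin: middle of its foot.
- base_clamp: Light grey slotted table clamp lying at the back right, 26 x 75 x 17 mm; bystander. Origin: centre of the underside.
- parts_box: Blue compartment box with a clear lid at the right, 92 x 130 x 29 mm; bystander. Origin: centre of the underside.
- red_coupler: Small red lead coupler (a short ribbed sleeve) lying at the back left, 12 x 42 x 12 mm; bystander. Origin: centre of the underside.
Mind the look-alikes: they are no part of the job. Of the things that look like the part that bears mirror_top, take the one that is farthest to the robot's right at the start.

How it is judged:
On the way, in this order (a step that is already met when the one before it is completed fails the run):
1. the fingers point down at the mirror mount from just above it, for 1.5 s (horizontal distance between the grasp point and mirror_top below 0.025 m and z of the grasp point in the frame of mirror_top between 0 and 0.08 m), for 1.5 s.
2. the fingers point down at the amber filter from just above it, for 1.5 s (horizontal distance between the grasp point and amber_top below 0.025 m and z of the grasp point in the frame of amber_top between 0 and 0.08 m), for 1.5 s.
3. the fingers point down at the power sensor from just above it, for 1.5 s (horizontal distance between the grasp point and sensor_top below 0.025 m and z of the grasp point in the frame of sensor_top between 0 and 0.08 m), for 1.5 s.
At the end, for the whole second after the job is handed in: All three were pointed at in order (grasp point within 25 mm of the middle sideways and 80 mm above the top, 1.5 s each); now the grasp point is over 220 mm above the worktop and every listed thing is within 8 mm of where it stood (height (world z) of the grasp point above 0.22 m and distance of each of log_book, bottle, black_post, base_clamp, parts_box, red_coupler, mirror_top, amber_top, grey_top, sensor_top from where it was at the start of the episode below 0.008 m); the robot touches nothing.
It fails at once if the hand touches something (contact force between any of the fingers, the arm and anything else above 0.5 N).
It fails at once if the fingers come down over the grey filter (within 30 mm of its middle sideways, less than 80 mm above it) (horizontal distance between the grasp point and grey_top below 0.03 m and z of the grasp point in the frame of grey_top below 0.08 m).
It fails at once if something listed is moved or lifted by more than 8 mm (distance of any of mirror_top, amber_top, grey_top, sensor_top, log_book, bottle, black_post, base_clamp, parts_box, red_coupler from where it was at the start of the episode above 0.008 m).
It also fails if it takes over 69 s, if anything falls off the work surface, if the arm or the gripper's body presses on something with over 40 N, if the wrist force passes 120 N, or if a joint passes its speed limit or range.

## Working session

There is one attempt and no reset: what is moved stays moved. The work goes in short steps, Python scripts to look and compute and a tool call to move; the robot and the scene stay as the last step left them, time stands still between calls to the robot, and variables do not carry over. Pictures are saved under pics/ and viewed, at most 10 in all, crops included, and the job is handed in when it is done.

Besides the shell and the picture viewer there is one more tool, called after "Emit:" by a JSON object that holds its "op" and its "data", one argument or row to a line. step_arm: Moves the arm, as the interface text tells. Its arguments: {"type":"object","properties":{"moves":{"type":"array"}},"required":["moves"]}

```bash
mkdir -p pics; cat > h.py <<'E'
import numpy as np, cv2
from workcell import telemetry, vision, workorder, finder
def world(c,r,col,d=None):
    R,_=cv2.Rodrigues(np.array(c["rvec"],float)); t=np.array(c["tvec"],float).ravel()
    if d is None:
        p=c["depth"][int(r)-1:int(r)+2,int(col)-1:int(col)+2]; d=np.median(p[p>0]) if (p>0).any() else 0
    ray=np.linalg.inv(c["K"])@np.array([col,r,1.])
    return R.T@(ray*d-t)
def cloud(c):
    R,_=cv2.Rodrigues(np.array(c["rvec"],float)); t=np.array(c["tvec"],float).ravel()
    h,w=c["depth"].shape; u,v=np.meshgrid(np.arange(w),np.arange(h))
    P=np.stack([u,v,np.ones_like(u)],-1)@np.linalg.inv(c["K"]).T*c["depth"][...,None]
    return (P-t)@R
E
python3 - <<'E'
from h import *
o=telemetry.get_obs(); print(o["clock"],o["ee_pos"],o["tool_rot"])
for n in ["top","side"]:
    c=vision.capture(n); cv2.imwrite(f"pics/{n}.png",cv2.resize(c["img"][...,::-1],(800,600)))
    W=cloud(c)
    for t in ["mirror_top","amber_top","grey_top","sensor_top"]:
        for f in finder.trace(c,t)[:4]:
            m=f["region"]&(c["depth"]>0); p=W[m]
            if len(p): print(n,t,round(f["score"],2),np.round(f["pixel"]),m.sum(),np.round(np.median(p,0),3),np.round(np.percentile(p,2,0),3),np.round(np.percentile(p,98,0),3))
E
```

```text
0.0 [ 0.20341818 -0.61660178  0.23024838] [-3.13959868e+00 -2.80740578e-05  3.18793012e-01]
top mirror_top 0.64 [196. 332.] 372 [ 0.508 -0.126  0.076] [ 0.49  -0.159  0.001] [ 0.545 -0.103  0.11 ]
top mirror_top 0.51 [218. 303.] 251 [ 0.453 -0.018  0.077] [ 0.431 -0.04   0.004] [0.476 0.006 0.109]
top amber_top 0.69 [210. 393.] 208 [ 0.476 -0.306  0.008] [ 0.453 -0.332  0.001] [ 0.499 -0.281  0.016]
top grey_top 0.63 [211. 392.] 236 [ 0.475 -0.306  0.008] [ 0.448 -0.332  0.001] [ 0.501 -0.28   0.016]
top grey_top 0.53 [210. 180.] 234 [0.473 0.355 0.009] [0.45  0.33  0.001] [0.498 0.378 0.016]
top grey_top 0.47 [225. 119.] 3129 [0.429 0.553 0.009] [0.326 0.467 0.001] [0.533 0.64  0.016]
top sensor_top 0.55 [212. 261.] 205 [0.457 0.103 0.023] [0.435 0.081 0.001] [0.479 0.125 0.032]
side mirror_top 0.79 [220. 267.] 610 [0.447 0.216 0.064] [0.422 0.122 0.003] [0.475 0.231 0.106]
side mirror_top 0.75 [187. 286.] 417 [ 0.455 -0.017  0.068] [ 0.428 -0.138  0.005] [0.513 0.009 0.106]
side mirror_top 0.69 [174. 281.] 199 [ 0.51  -0.114  0.086] [ 0.491 -0.153  0.006] [ 0.536 -0.101  0.106]
side amber_top 0.54 [176. 303.] 44 [ 0.469 -0.304  0.008] [ 0.449 -0.326  0.005] [ 0.488 -0.277  0.011]
side amber_top 0.5 [220. 281.] 71 [0.438 0.109 0.021] [0.422 0.052 0.005] [0.452 0.213 0.067]
side grey_top 0.79 [261. 241.] 244 [0.472 0.357 0.008] [0.446 0.326 0.004] [0.498 0.382 0.01 ]
side sensor_top 0.41 [218. 281.] 74 [0.438 0.11  0.021] [0.421 0.04  0.005] [0.456 0.215 0.08 ]
```

View pics/top.png

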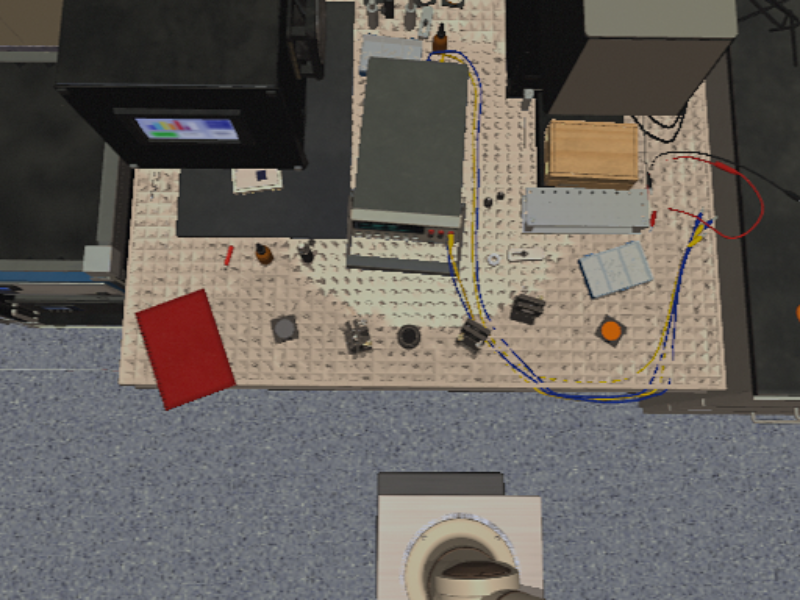

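View pics/side.png

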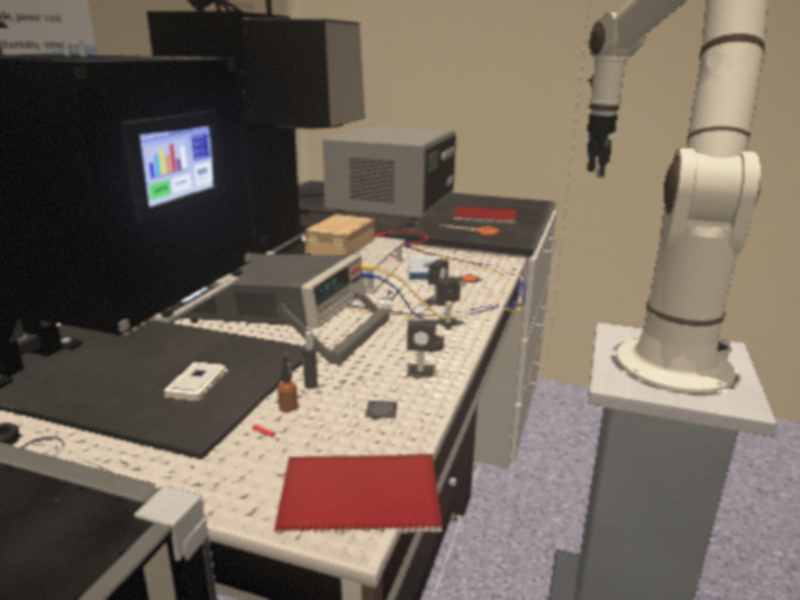

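Top view: three mirror-mount-like things at (357,337), (473,333) and (527,308). The rightmost for the robot, at (527,308), fits the rule. The amber filter is at (611,330), the grey filter at (285,327) and the sensor at (409,336). I'll confirm with an enlarged crop.

```bash
python3 - <<'E'
from h import *
c=vision.capture("top");s=vision.capture("side")
a=cv2.resize(c["img"][180:235,210:410,::-1],(800,220),interpolation=cv2.INTER_CUBIC)
b=cv2.resize(s["img"][150:250,230:350,::-1],(456,380),interpolation=cv2.INTER_CUBIC)
im=np.zeros((600,800,3),np.uint8); im[:220]=a; im[220:,:456]=b; cv2.imwrite("pics/crop.png",im)
for n,k in(("top",c),("side",s)):
  W=cloud(k); z=W[...,2]
  for nm,x,y,lo,hi in [("m",.51,-.126,.095,.115),("m2",.453,-.018,.095,.115),("m3",.447,.216,.095,.115),("amb",.475,-.306,.005,.013),("sens",.457,.103,.018,.034),("gr",.473,.355,.005,.013)]:
    m=(k["depth"]>0)&(abs(W[...,0]-x)<.045)&(abs(W[...,1]-y)<.045)&(z>lo)&(z<hi)
    if m.sum()>3:
        r=cv2.minAreaRect((W[m][:,:2]*1000).astype(np.float32)); print(n,nm,m.sum(),np.round(W[m].mean(0),3),[np.round(v) for v in r])
  # obstacles taller than 0.12 near the front
  m=(k["depth"]>0)&(z>.12)&(W[...,0]>.3)&(W[...,0]<.62)&(abs(W[...,1])<.6); print(n,"tall",m.sum(), np.round(W[m].min(0),2) if m.any() else "")
E
```

```text
top m 151 [ 0.515 -0.128  0.105] [array([ 519., -132.]), array([52., 41.]), np.float64(72.0)]
top m2 140 [ 0.457 -0.024  0.105] [array([455., -20.]), array([51., 41.]), np.float64(57.0)]
top m3 127 [0.453 0.206 0.105] [array([453., 201.]), array([53., 40.]), np.float64(13.0)]
top amb 491 [ 0.475 -0.307  0.008] [array([ 475., -306.]), array([87., 90.]), np.float64(0.0)]
top sens 166 [0.458 0.104 0.024] [array([457., 103.]), array([45., 44.]), np.float64(1.0)]
top gr 454 [0.472 0.354 0.008] [array([473., 355.]), array([90., 89.]), np.float64(0.0)]
top tall 28 [0.58 0.02 0.12]
side m 72 [ 0.511 -0.122  0.102] [array([ 514., -129.]), array([56., 40.]), np.float64(67.0)]
side m2 93 [ 0.453 -0.019  0.102] [array([452., -19.]), array([53., 41.]), np.float64(54.0)]
side m3 131 [0.447 0.212 0.103] [array([449., 202.]), array([52., 45.]), np.float64(14.0)]
side amb 98 [ 0.468 -0.311  0.007] [array([ 473., -308.]), array([85., 85.]), np.float64(87.0)]
side sens 39 [0.44  0.105 0.023] [array([439., 105.]), array([16., 38.]), np.float64(16.0)]
side gr 487 [0.47  0.358 0.007] [array([473., 355.]), array([90., 89.]), np.float64(1.0)]
side tall 26 [0.57 0.02 0.12]
```

View pics/crop.png

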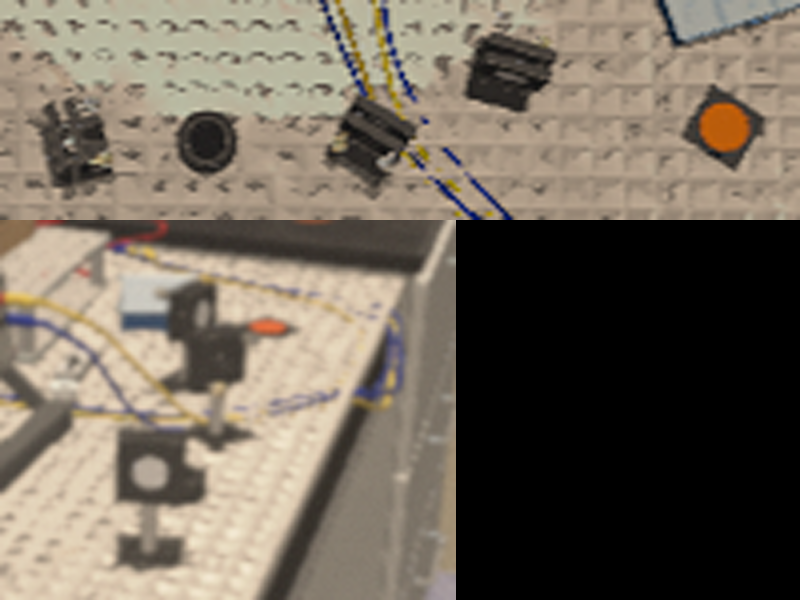

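The three mounts are the left one at (75,140), the middle one at (370,140) and the right one at (510,70) in the crop. The right one is the correct mount because it is farthest to the robot's right. The amber glass at (725,127) is clear. I'll go above the mirror mount with the fingers shut.

Emit:
{"op": "step_arm", "data": {
  "moves": [
    [0.94,-0.75,0,0,1],
    [0.94,-0.75,0,0,1],
    [0.94,-0.75,0,0,1],
    [0.94,-0.75,0,0,1],
    [0.94,-0.75,0,0,1],
    [0.94,-0.75,0,0,1]
  ]
}}

```text
clock: 1.1
ee_pos: [0.2838, -0.4956, 0.2319]
tool_rot: [3.141, 0.0, 0.322]
contact_force: [0.5, -0.6, -0.4]
gripper_width: 0.144
grasp_force: 0.0
```

Emit:
{"op": "step_arm", "data": {
  "moves": [
    [0.94,-0.75,0,0,1],
    [0.94,-0.75,0,0,1],
    [0.94,-0.75,0,0,1],
    [0.94,-0.75,0,0,1],
    [0.94,-0.75,0,0,1],
    [0.94,-0.75,0,0,1]
  ]
}}

```text
clock: 1.6
ee_pos: [0.3617, -0.3763, 0.2316]
tool_rot: [3.141, 0.0, 0.32]
contact_force: [-0.5, -1.7, -0.9]
gripper_width: 0.001
grasp_force: 0.0
```

Emit:
{"op": "step_arm", "data": {
  "moves": [
    [0.94,-0.75,0,0,1],
    [0.94,-0.75,0,0,1],
    [0.94,-0.75,0,0,1],
    [0.94,-0.75,0,0,1],
    [0.94,-0.75,0,0,1],
    [0.94,-0.75,0,0,1]
  ]
}}

```text
clock: 2.1
ee_pos: [0.4404, -0.2563, 0.2313]
tool_rot: [3.141, 0.0, 0.318]
contact_force: [-0.1, -0.9, -0.7]
gripper_width: -0.0
grasp_force: 0.0
```

Emit:
{"op": "step_arm", "data": {
  "moves": [
    [0.7,-0.56,0,0,1],
    [0.7,-0.56,0,0,1],
    [0.7,-0.56,0,0,1],
    [0.7,-0.56,0,0,1],
    [0.7,-0.56,0,0,1],
    [0.7,-0.56,0,0,1],
    [0.7,-0.56,0,0,1],
    [0.7,-0.56,0,0,1]
  ]
}}

```text
clock: 2.77
ee_pos: [0.4982, -0.1672, 0.2311]
tool_rot: [3.141, 0.001, 0.315]
contact_force: [-0.1, 0.1, 0.9]
gripper_width: -0.001
grasp_force: 0.0
```

Take one close look with the wrist camera.

```bash
cat >> h.py <<'E'
from scipy.spatial.transform import Rotation as Ro
def wcloud(c,o):
    T=np.array(c["mount"]); h,w=c["depth"].shape; u,v=np.meshgrid(np.arange(w),np.arange(h))
    P=np.stack([u,v,np.ones_like(u)],-1)@np.linalg.inv(c["K"]).T*c["depth"][...,None]
    P=P@T[:3,:3].T+T[:3,3]
    return P@Ro.from_euler("xyz",o["tool_rot"]).as_matrix().T+np.array(o["ee_pos"])
def togo(o,p): return np.round(Ro.from_euler("xyz",o["tool_rot"]).as_matrix().T@(np.array(p)-o["ee_pos"])/.12,2)
E
python3 - <<'E'
from h import *
o=telemetry.get_obs(); c=vision.capture("wrist"); cv2.imwrite("pics/w1.png",c["img"][...,::-1])
W=wcloud(c,o); m=(c["depth"]>0)&(abs(W[...,0]-.51)<.05)&(abs(W[...,1]+.126)<.05)&(W[...,2]>.099)&(W[...,2]<.115)
print(m.sum()); r=cv2.minAreaRect((W[m][:,:2]*1000).astype(np.float32)); print(W[m].mean(0),r, np.median(W[m][:,2]))
v,u=np.nonzero(m); print(u.min(),u.max(),v.min(),v.max())
print(togo(o,[.515,-.13,.133]))
E
```

```text
1611
[ 0.51747531 -0.12769375  0.10524435] ((521.1375122070312, -131.9635467529297), (51.892005920410156, 41.2498664855957), 73.02347564697266) 0.10584895819530019
186 250 104 174
[ 0.23 -0.25  0.82]
```

View pics/w1.png

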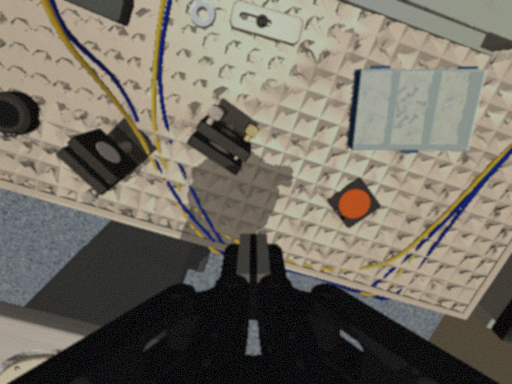

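The wrist view shows the mount's plate pair at about (222,150), with its knobs behind at (215,113) and (250,130), and the amber filter at (354,204). The plate middle is about (0.514, -0.130).

Emit:
{"op": "step_arm", "data": {
  "moves": [
    [0.22,-0.25,0,0,1],
    [0.22,-0.25,0,0,1],
    [0.22,-0.25,0.2,0,1],
    [0.22,-0.25,0.4,0,1],
    [0.22,-0.25,0.6,0,1],
    [0.22,-0.25,0.75,0,1],
    [0.22,-0.25,0.81,0,1],
    [0.22,-0.25,0.81,0,1],
    [0.22,-0.25,0.81,0,1]
  ]
}}

```text
clock: 3.57
ee_pos: [0.515, -0.1282, 0.1345]
tool_rot: [-3.142, -0.0, 0.318]
contact_force: [1.5, 0.3, -0.4]
gripper_width: 0.003
grasp_force: 0.0
```

Emit:
{"op": "step_arm", "data": {
  "moves": [
    [0,0,0,0,1],
    [0,0,0,0,1],
    [0,0,0,0,1],
    [0,0,0,0,1],
    [0,0,0,0,1],
    [0,0,0,0,1],
    [0,0,0,0,1],
    [0,0,0,0,1],
    [0,0,0,0,1],
    [0,0,0,0,1]
  ]
}}

```text
clock: 4.4
ee_pos: [0.5148, -0.1278, 0.1341]
tool_rot: [-3.142, 0.0, 0.319]
contact_force: [-1.1, -0.7, -0.1]
gripper_width: -0.003
grasp_force: 0.0
```

Emit:
{"op": "step_arm", "data": {
  "moves": [
    [0,0,0,0,1],
    [0,0,0,0,1],
    [0,0,0,0,1],
    [0,0,0,0,1],
    [0,0,0,0,1],
    [0,0,0,0,1],
    [0,0,0,0,1],
    [0,0,0,0,1],
    [0,0,0,0,1],
    [0,0,0,0,1]
  ]
}}

```text
clock: 5.23
ee_pos: [0.5148, -0.1279, 0.1341]
tool_rot: [3.142, -0.0, 0.319]
contact_force: [0.3, -0.4, 0.3]
gripper_width: -0.004
grasp_force: 0.0
```

Emit:
{"op": "step_arm", "data": {
  "moves": [
    [0,0,0,0,1],
    [0,0,0,0,1],
    [0,0,0,0,1],
    [0,0,0,0,1],
    [0,0,0,0,1],
    [0,0,0,0,1],
    [0,0,0,0,1],
    [0,0,0,0,1]
  ]
}}

```text
clock: 5.9
ee_pos: [0.5149, -0.1279, 0.1341]
tool_rot: [3.142, -0.0, 0.319]
contact_force: [0.0, -0.8, 0.5]
gripper_width: 0.001
grasp_force: 0.0
```

Emit:
{"op": "step_arm", "data": {
  "moves": [
    [0,0,-0.3,0,1],
    [0,0,-0.6,0,1],
    [0,0,-0.82,0,1],
    [0,0,-0.82,0,1],
    [0,0,-0.82,0,1]
  ]
}}

```text
clock: 6.32
ee_pos: [0.5161, -0.1282, 0.2343]
tool_rot: [3.139, -0.003, 0.319]
contact_force: [-0.2, 0.8, -0.8]
gripper_width: 0.001
grasp_force: 0.0
```

```bash
python3 - <<'E'
from h import *
o=telemetry.get_obs(); print(o["clock"],o["ee_pos"],togo(o,[.475,-.306,.2]))
E
```

```text
6.3167 [ 0.51606083 -0.12818144  0.23427402] [-0.79  1.3   0.29]
```

Emit:
{"op": "step_arm", "data": {
  "moves": [
    [-0.4,0.65,0,0,1],
    [-0.4,0.65,0,0,1],
    [-0.4,0.65,0,0,1],
    [-0.4,0.65,0,0,1],
    [-0.4,0.65,0,0,1]
  ]
}}

```text
clock: 6.73
ee_pos: [0.4925, -0.2175, 0.231]
tool_rot: [-3.139, 0.002, 0.316]
contact_force: [-0.1, 0.1, 0.2]
gripper_width: -0.001
grasp_force: 0.0
```

Emit:
{"op": "step_arm", "data": {
  "moves": [
    [-0.4,0.65,0,0,1],
    [-0.4,0.65,0,0,1],
    [-0.4,0.65,0,0,1],
    [-0.4,0.65,0.2,0,1],
    [-0.4,0.65,0.4,0,1],
    [-0.4,0.65,0.6,0,1],
    [-0.4,0.65,0.8,0,1],
    [-0.4,0.65,0.8,0,1],
    [-0.4,0.65,0.8,0,1]
  ]
}}

```text
clock: 7.48
ee_pos: [0.472, -0.3039, 0.1352]
tool_rot: [-3.138, 0.002, 0.321]
contact_force: [0.5, -0.0, 0.7]
gripper_width: -0.003
grasp_force: 0.0
```

```bash
python3 - <<'E'
from h import *
o=telemetry.get_obs(); print(o["clock"],o["ee_pos"],togo(o,[.475,-.306,.036]))
c=vision.capture("wrist"); W=wcloud(c,o); i=c["img"].astype(int)
m=(c["depth"]>0)&(i[...,0]-i[...,2]>80)&(i[...,0]-i[...,1]>50)&(abs(W[...,2])<.03)
print(m.sum(),np.median(W[m],0))
E
```

```text
7.4833 [ 0.47200791 -0.30393     0.13518334] [0.02 0.03 0.83]
1363 [ 0.47646535 -0.30645775  0.00896508]
```

Emit:
{"op": "step_arm", "data": {
  "moves": [
    [0.02,0.03,0.2,0,1],
    [0.02,0.03,0.4,0,1],
    [0.02,0.03,0.6,0,1],
    [0.02,0.03,0.75,0,1],
    [0.02,0.03,0.82,0,1],
    [0.02,0.03,0.82,0,1],
    [0.02,0.03,0.82,0,1],
    [0.02,0.03,0.82,0,1]
  ]
}}

```text
clock: 8.2
ee_pos: [0.4775, -0.3094, 0.04]
tool_rot: [3.139, -0.002, 0.319]
contact_force: [-0.7, -0.0, -0.4]
gripper_width: 0.004
grasp_force: 0.0
```

Emit:
{"op": "step_arm", "data": {
  "moves": [
    [0,0,0,0,1],
    [0,0,0,0,1],
    [0,0,0,0,1],
    [0,0,0,0,1],
    [0,0,0,0,1],
    [0,0,0,0,1],
    [0,0,0,0,1],
    [0,0,0,0,1],
    [0,0,0,0,1],
    [0,0,0,0,1]
  ]
}}

```text
clock: 9.03
ee_pos: [0.476, -0.3087, 0.038]
tool_rot: [-3.141, -0.0, 0.319]
contact_force: [-1.0, -0.8, -0.6]
gripper_width: 0.002
grasp_force: 0.0
```

Emit:
{"op": "step_arm", "data": {
  "moves": [
    [0,0,0,0,1],
    [0,0,0,0,1],
    [0,0,0,0,1],
    [0,0,0,0,1],
    [0,0,0,0,1],
    [0,0,0,0,1],
    [0,0,0,0,1],
    [0,0,0,0,1],
    [0,0,0,0,1],
    [0,0,0,0,1]
  ]
}}

```text
clock: 9.87
ee_pos: [0.476, -0.3088, 0.0381]
tool_rot: [3.142, 0.0, 0.319]
contact_force: [0.3, 0.4, -0.2]
gripper_width: -0.003
grasp_force: 0.0
```

Emit:
{"op": "step_arm", "data": {
  "moves": [
    [0,0,0,0,1],
    [0,0,0,0,1],
    [0,0,0,0,1],
    [0,0,0,0,1],
    [0,0,0,0,1],
    [0,0,0,0,1],
    [0,0,0,0,1],
    [0,0,0,0,1]
  ]
}}

```text
clock: 10.53
ee_pos: [0.476, -0.3088, 0.0381]
tool_rot: [3.142, -0.0, 0.319]
contact_force: [-0.7, -0.3, 0.0]
gripper_width: 0.002
grasp_force: 0.0
```

Emit:
{"op": "step_arm", "data": {
  "moves": [
    [0,0,-0.3,0,1],
    [0,0,-0.6,0,1],
    [0,0,-0.9,0,1],
    [0,0,-0.9,0,1],
    [0,0,-0.9,0,1]
  ]
}}

```text
clock: 10.95
ee_pos: [0.4777, -0.3098, 0.1487]
tool_rot: [3.137, -0.003, 0.319]
contact_force: [-0.4, 0.0, -0.7]
gripper_width: -0.003
grasp_force: 0.0
```

Emit:
{"op": "step_arm", "data": {
  "moves": [
    [0,0,-0.3,0,1],
    [0,0,-0.6,0,1],
    [0,0,-0.8,0,1],
    [0,0,-0.8,0,1],
    [0,0,-0.8,0,1]
  ]
}}

```text
clock: 11.37
ee_pos: [0.4762, -0.3091, 0.2423]
tool_rot: [3.14, -0.0, 0.319]
contact_force: [-0.2, 0.5, -0.8]
gripper_width: 0.001
grasp_force: 0.0
```

```bash
python3 - <<'E'
from h import *
o=telemetry.get_obs(); print(o["clock"],o["ee_pos"],togo(o,[.457,.103,.24]))
E
```

```text
11.3667 [ 0.47616973 -0.30909159  0.24232772] [ 0.92 -3.31  0.02]
```

Emit:
{"op": "step_arm", "data": {
  "moves": [
    [0.23,-0.83,0,0,1],
    [0.23,-0.83,0,0,1],
    [0.23,-0.83,0,0,1],
    [0.23,-0.83,0,0,1],
    [0.23,-0.83,0,0,1]
  ]
}}

```text
clock: 11.78
ee_pos: [0.4698, -0.2041, 0.2403]
tool_rot: [-3.14, 0.003, 0.322]
contact_force: [0.5, 0.2, 0.3]
gripper_width: -0.003
grasp_force: 0.0
```

Emit:
{"op": "step_arm", "data": {
  "moves": [
    [0.23,-0.83,0,0,1],
    [0.23,-0.83,0,0,1],
    [0.23,-0.83,0,0,1],
    [0.23,-0.83,0,0,1],
    [0.23,-0.83,0,0,1]
  ]
}}

```text
clock: 12.2
ee_pos: [0.4656, -0.1027, 0.2412]
tool_rot: [-3.141, 0.001, 0.32]
contact_force: [-0.3, -0.8, -0.3]
gripper_width: -0.002
grasp_force: 0.0
```

Emit:
{"op": "step_arm", "data": {
  "moves": [
    [0.23,-0.83,0,0,1],
    [0.23,-0.83,0,0,1],
    [0.23,-0.83,0,0,1],
    [0.23,-0.83,0,0,1],
    [0.23,-0.83,0,0,1]
  ]
}}

```text
clock: 12.62
ee_pos: [0.4612, -0.0003, 0.2416]
tool_rot: [-3.142, 0.001, 0.318]
contact_force: [0.4, -0.5, 0.3]
gripper_width: -0.0
grasp_force: 0.0
```

Emit:
{"op": "step_arm", "data": {
  "moves": [
    [0.23,-0.83,0,0,1],
    [0.23,-0.83,0,0,1],
    [0.23,-0.83,0,0,1],
    [0.23,-0.83,0,0,1],
    [0.23,-0.83,0,0,1],
    [0.23,-0.83,0,0,1],
    [0.23,-0.83,0,0,1]
  ]
}}

```text
clock: 13.2
ee_pos: [0.4565, 0.1013, 0.2416]
tool_rot: [3.141, 0.001, 0.314]
contact_force: [1.4, 0.3, -0.3]
gripper_width: -0.002
grasp_force: 0.0
```

```bash
python3 - <<'E'
from h import *
o=telemetry.get_obs(); print(o["clock"],o["ee_pos"],o["q"],togo(o,[.457,.103,.053]))
c=vision.capture("wrist"); W=wcloud(c,o); z=W[...,2]; cv2.imwrite("pics/w2.png",c["img"][...,::-1])
m=(c["depth"]>0)&(np.hypot(W[...,0]-.457,W[...,1]-.103)<.045)&(z>.018)&(z<.034)
if m.any(): print(m.sum(),np.median(W[m],0),cv2.minAreaRect((W[m][:,:2]*1000).astype(np.float32)))
E
```

```text
13.2 [0.45647658 0.10126942 0.24160549] [ 0.50749264  0.21616018 -0.87570169  1.96867622  0.19243986  1.04247128
 -1.71112113] [ 0.01 -0.01  1.57]
1319 [0.45978717 0.10386857 0.02381638] ((459.3636474609375, 104.03703308105469), (46.75642395019531, 47.900386810302734), 62.105918884277344)
```

View pics/w2.png

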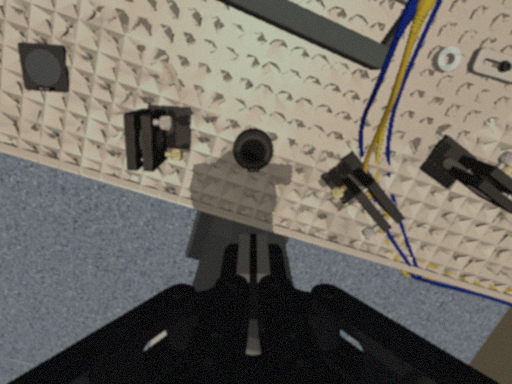

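The wrist view shows the sensor at (252,149), with the middle and left mounts well to either side and the grey filter at (44,67). The sensor is directly below, so I'll descend.

Emit:
{"op": "step_arm", "data": {
  "moves": [
    [0.02,-0.01,0.2,0,1],
    [0.02,-0.01,0.4,0,1],
    [0.02,-0.01,0.6,0,1],
    [0.02,-0.01,0.78,0,1],
    [0.02,-0.01,0.78,0,1],
    [0.02,-0.01,0.78,0,1]
  ]
}}

```text
clock: 13.75
ee_pos: [0.4572, 0.105, 0.1479]
tool_rot: [-3.141, 0.003, 0.318]
contact_force: [-0.3, 0.8, 0.7]
gripper_width: -0.003
grasp_force: 0.0
```

Emit:
{"op": "step_arm", "data": {
  "moves": [
    [0,0,0.2,0,1],
    [0,0,0.4,0,1],
    [0,0,0.6,0,1],
    [0,0,0.72,0,1],
    [0,0,0.77,0,1],
    [0,0,0.77,0,1],
    [0,0,0.77,0,1],
    [0,0,0.77,0,1]
  ]
}}

```text
clock: 14.42
ee_pos: [0.4593, 0.1062, 0.0576]
tool_rot: [3.141, -0.003, 0.318]
contact_force: [0.2, 0.6, 0.5]
gripper_width: 0.0
grasp_force: 0.0
```

Emit:
{"op": "step_arm", "data": {
  "moves": [
    [0,0,0,0,1],
    [0,0,0,0,1],
    [0,0,0,0,1],
    [0,0,0,0,1],
    [0,0,0,0,1],
    [0,0,0,0,1],
    [0,0,0,0,1],
    [0,0,0,0,1],
    [0,0,0,0,1],
    [0,0,0,0,1]
  ]
}}

```text
clock: 15.25
ee_pos: [0.4578, 0.1061, 0.0561]
tool_rot: [-3.142, 0.0, 0.319]
contact_force: [-0.8, -0.1, -0.2]
gripper_width: -0.001
grasp_force: 0.0
```

Emit:
{"op": "step_arm", "data": {
  "moves": [
    [0,0,0,0,1],
    [0,0,0,0,1],
    [0,0,0,0,1],
    [0,0,0,0,1],
    [0,0,0,0,1],
    [0,0,0,0,1],
    [0,0,0,0,1],
    [0,0,0,0,1],
    [0,0,0,0,1],
    [0,0,0,0,1]
  ]
}}

```text
clock: 16.08
ee_pos: [0.4578, 0.1061, 0.0561]
tool_rot: [-3.142, -0.0, 0.319]
contact_force: [-0.8, -0.7, -1.0]
gripper_width: 0.001
grasp_force: 0.0
```

Emit:
{"op": "step_arm", "data": {
  "moves": [
    [0,0,0,0,1],
    [0,0,0,0,1],
    [0,0,0,0,1],
    [0,0,0,0,1],
    [0,0,0,0,1],
    [0,0,0,0,1],
    [0,0,0,0,1],
    [0,0,0,0,1]
  ]
}}

```text
clock: 16.75
ee_pos: [0.4578, 0.1061, 0.0561]
tool_rot: [3.142, 0.0, 0.319]
contact_force: [0.4, -0.1, 0.7]
gripper_width: 0.002
grasp_force: 0.0
```

Emit:
{"op": "step_arm", "data": {
  "moves": [
    [0,0,-0.3,0,1],
    [0,0,-0.6,0,1],
    [0,0,-0.95,0,1],
    [0,0,-0.95,0,1],
    [0,0,-0.95,0,1],
    [0,0,-0.95,0,1]
  ]
}}

```text
clock: 17.25
ee_pos: [0.4577, 0.1055, 0.17]
tool_rot: [3.141, -0.0, 0.318]
contact_force: [-0.3, 0.4, -0.8]
gripper_width: 0.001
grasp_force: 0.0
```

Emit:
{"op": "step_arm", "data": {
  "moves": [
    [0,0,-0.3,0,1],
    [0,0,-0.6,0,1],
    [0,0,-0.95,0,1],
    [0,0,-0.95,0,1],
    [0,0,-0.95,0,1],
    [0,0,-0.95,0,1],
    [0,0,-0.95,0,1],
    [0,0,-0.95,0,1],
    [0,0,-0.95,0,1],
    [0,0,-0.95,0,1]
  ]
}}

```text
clock: 18.08
ee_pos: [0.4573, 0.106, 0.2832]
tool_rot: [-3.141, 0.002, 0.319]
contact_force: [-0.7, -0.4, 0.1]
gripper_width: 0.004
grasp_force: 0.0
```

```bash
python3 -c "
from h import *
print(telemetry.get_obs()['ee_pos']); print(workorder.finish_job())"
```

```text
[0.4572829  0.106034   0.28319285]
the job is handed in; nothing more can be done
None
```

The job is handed in: the fingertips pointed at the right-hand mirror mount, the amber filter and the power sensor in that order for over two seconds each, 28–30 mm above each, stayed away from the grey filter, showed no sign of contact, and finished 28 cm above the worktop.

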